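# Release a jammed cash drawer with a dowel

## Task

The small cash drawer lies upside down on the repair bench and its electric lock is dead. Take the plain wooden dowel out of the tool block, push it straight down through the round hole in the underside of the cash drawer onto the spring latch until the drawer pops open, then put the dowel away in the empty metal pot and let go of it there.

Things in the scene. Friction and masses are not known exactly. Their poses are not given: they have to be found in the camera images.
- dowel: plain wooden dowel, 12 mm across, 140 mm long, upright in a wooden block (220 x 60, 60 mm high) among two handled tools (75 mm apart in a row, up to 34 mm wide, tops 115 mm above the bench). Origin: centre of its lower end, 15 mm above the bench in a well 14 mm wide, 45 mm deep; z up along it; at the start x runs along the row of wells. Upper 95 mm free.
- release_hole (a point): mouth centre of the round 33 mm hole (not the narrow slot) in the top face of the fixed upside-down light grey cash drawer, 260 long (x), 220 wide, 80 mm high, rubber feet 6 mm. z up, x to its front, away from the robot. A flat spring latch lies 16 mm below the mouth, moves straight down from 4 N, lets go at 26 mm below (6 N), stops at 41 mm (8 N), springs back.
- drawer (a joint): how far the cash drawer's sliding drawer is out, in m: 0 = shut and latched. When the latch lets go, a spring drives it out along the hole's x axis, away from the robot, to its stop at 0.09 within about 1 s, and it stays out.
- pot: empty round aluminium pot fixed to the bench, open on top, 80 mm outer diameter, 3 mm wall, 75 mm high, floor 4 mm thick. Origin: centre of its underside, on the bench; z up.

How it is judged:
On the way, in this order (a step that is already met when the one before it is completed fails the run):
1. the dowel's lower end enters the round hole while the drawer is still shut (z of dowel in the frame of release_hole between -0.06 and -0.008 m and horizontal distance between dowel and release_hole below 0.02 m and value of joint drawer below 0.01 m).
2. the drawer pops open, at least 50 mm (value of joint drawer above 0.05 m), for 0.1 s.
At the end, for the whole second after the job is handed in: The drawer stands open by at least 50 mm, and the dowel stands or leans at rest in the pot, its lower end inside the pot less than 40 mm above the bench and the dowel less than 57 degrees from upright (value of joint drawer above 0.05 m and horizontal distance between dowel and pot below 0.04 m and z of dowel in the frame of pot below 0.04 m and angle between dowel's own z axis and vertical below 1 rad and linear speed of dowel below 0.05 m/s); the robot touches nothing.
It also fails if it takes over 56 s, if anything falls off the work surface, if the arm or the gripper's body presses on something with over 40 N, if the wrist force passes 120 N, or if a joint passes its speed limit or range.

## Robot

A 6-joint arm with a two-finger parallel gripper is mounted at the origin on the work surface. World frame = base frame: x ahead of the robot, y to its left, z up, the work surface at z = 0. Lengths are in m, angles in rad, forces in N, time in s.
With the tool pointing down it reaches from about 0.25 to 0.775 m from the base axis. Payload 4 kg.
Tool frame: the origin (TCP) lies midway between the tips of the shut fingers; the grasp point (between the pads) lies 19 mm behind it; z points along the fingers, x is the direction in which the jaws open and shut, and the axes are right-handed (so a half turn about z gives the same grasp; the last joint's range is limited). The gripper opens to 94 mm and grips with 3 to 60 N. Pads are 16 mm wide; open, the fingers measure 119 mm over their backs; the gripper's body (75 mm by 177 mm) begins 78 mm behind the grasp point.
Start: joints at [-1.343, 0.087, 1.371, -0, 1.684, -0.103], TCP at [0.179, -0.52, 0.206] pointing down, gripper open.
Joint ranges: [-3.1, 3.1], [-0.76, 2.03], [0.27, 2.55], [-1.08, 4.22], [0.17, 2.65], [-2.57, 2.57]. Speed limits (rad/s): [2.79, 2.79, 3.14, 3.14, 3.14, 3.14].

## Interface

Orientations are given as [roll, pitch, yaw] about the fixed x, y, z axes, in that order (R = Rz(yaw) Ry(pitch) Rx(roll)).
In Python, from bench import * gives the robot as it stands.
- The arm moves only by the tool send_rows, never from a script. Its argument "rows" is one flat list of numbers, 7 for each row, row after row: the shift along the world's x, y, z in mm, then the turn, a rotation vector about the world's x, y, z in degrees, then the opening, from 0 (shut) to 1 (fully open). A call has exactly 8 rows; each row shifts and turns the commanded pose from where the row before left it; what a row does not reach is not made up. A row lasts 1/8 s, in which the tool goes at most 62.5 mm and 10.7 degrees, less where a joint would pass 70% of its speed; a pose out of reach is approached as far as the arm can. A call is refused whole if a number of a shift passes 62.5 or a number of a turn 10.7, either way. A call with a gripper value outside its range is refused whole. The fingers move at their own pace and stop on an object; the grip force is fixed at half the most. Time passes only in rows, so rows that do not move let the fingers close, or fill a call up. It gives the time, the measured TCP pose, the force and the opening at its end, in the units of the state.
- get_obs(): the state, without advancing time (a new reading comes with each control period).
- snapshot(name): name is "scene" or "top" or "wrist"; returns a dict with "color" (384x512x3 uint8, red, green, blue), "intrinsics" (3x3 intrinsics, pixels), "rvec" (rotation vector, rad) and "tvec" (3), from world to camera coordinates, as OpenCV has them; the wrist camera has in their place "T_tool_cam" (4x4, takes a point from camera to tool coordinates, whose origin is the TCP and whose axes are the tool frame's). Camera axes: x right, y down, z forward; pixel columns grow to the right and rows downward; lengths in m; the calibration is good to about 2 mm. The wrist camera is an equidistant fisheye: a pixel r from the principal point sees the ray r / f radians off the axis. A picture is of the moment at which its call begins: read the wrist's pose just before it. There is no depth.
- close_job(): hands the job in, once; it reports no verdict.
The state is a dict: "time": time; "joint_positions": joint angles; "qvel": joint speeds; "joint_torque": joint torques, N m; "tool_pos": TCP position; "ee_rot": TCP orientation; "wrist_force": force on the tool from outside, world axes, zero at the start; "wrist_torque": the same for the moment, N m; "width": finger opening in m.
Only numpy, scipy, OpenCV 4.12 (cv2) and the standard library are available. Lean on these libraries where they do the work, as an engineer would, in place of code of your own. Each camera call takes 0.05 s, during which the arm holds its last target.

## Working session

There is one attempt and no reset: what is moved stays moved. The work goes in short steps, Python scripts to look and compute and a tool call to move; the robot and the scene stay as the last step left them, time stands still between calls to the robot, and variables do not carry over. Pictures are saved under pics/ and viewed, and the job is handed in when it is done.

Besides the shell and the picture viewer there is one more tool, called after ">>>" as name(argument=value, ...) on one line, values as JSON. send_rows: Moves the arm, as the interface text tells. Its arguments: {"type":"object","properties":{"rows":{"type":"array","items":{"type":"number"}}},"required":["rows"]}

```bash
mkdir -p pics; ls; python3 - <<'E'
from bench import *
import cv2
print(get_obs())
for n in ("scene","top","wrist"):
    s=snapshot(n); cv2.imwrite(f"pics/{n}0.png",s["color"][:,:,::-1]); print(n,{k:v for k,v in s.items() if k!="color"})
E
```

```text
pics
{'time': 0.0, 'joint_positions': array([-1.34310438e+00,  8.79497459e-02,  1.37221825e+00, -4.50993979e-05,
        1.68359285e+00, -1.03121440e-01]), 'qvel': array([ 6.10304511e-04,  9.62409174e-04,  7.82655010e-04, -1.84980263e-05,
       -2.18649927e-03, -1.22861339e-03]), 'joint_torque': array([-2.35083762e-04, -3.40183675e+01, -3.02428687e+01,  7.17665185e-02,
        3.31965520e-02, -1.86435614e-04]), 'tool_pos': array([ 0.17849425, -0.51966158,  0.20432532]), 'ee_rot': array([-3.14141405e+00,  2.16128675e-03, -1.23998778e+00]), 'wrist_force': array([ 0.47986012, -0.9866828 , -0.00571695]), 'wrist_torque': array([-0.00732361, -0.00123588, -0.02055356]), 'width': 0.093742077506424}
scene {'intrinsics': array([[361.10393373,   0.        , 252.98253005],
       [  0.        , 361.10393373, 184.40340876],
       [  0.        ,   0.        ,   1.        ]]), 'rvec': array([ 0.66117215,  2.60928584, -1.18399003]), 'tvec': array([ 0.48689259, -0.09675533,  1.06030438])}
top {'intrinsics': array([[412.29889158,   0.        , 253.20102119],
       [  0.        , 412.29889158, 190.7063406 ],
       [  0.        ,   0.        ,   1.        ]]), 'rvec': array([ 2.1122333 , -2.15811935,  0.22428104]), 'tvec': array([-0.00256247,  0.55518709,  1.10092933])}
wrist {'intrinsics': array([[297.31863964,   0.        , 257.37266369],
       [  0.        , 297.31863964, 188.80753538],
       [  0.        ,   0.        ,   1.        ]]), 'T_tool_cam': array([[ 9.99999590e-01, -3.92822667e-04, -8.15903954e-04,
         1.37494559e-03],
       [ 5.78642042e-04,  9.70259881e-01,  2.42064926e-01,
        -6.99798015e-02],
       [ 6.96550283e-04, -2.42065299e-01,  9.70259711e-01,
        -1.78640869e-01],
       [ 0.00000000e+00,  0.00000000e+00,  0.00000000e+00,
         1.00000000e+00]])}
```

View pics/scene0.png

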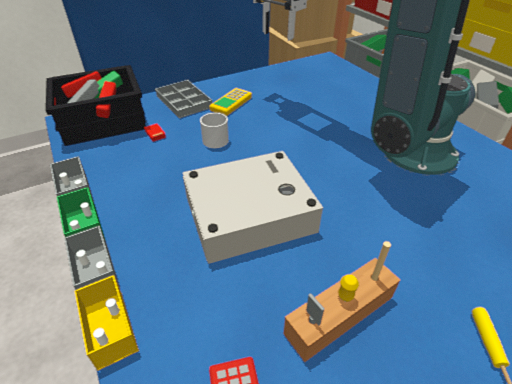

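View pics/top0.png

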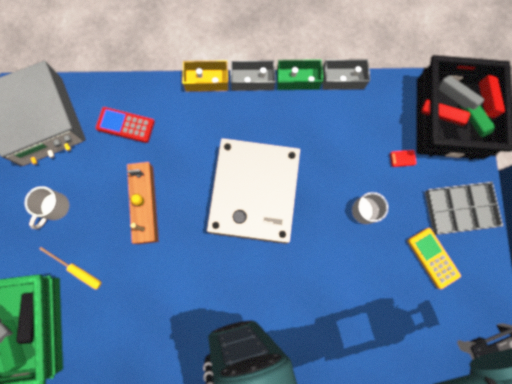

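View pics/wrist0.png

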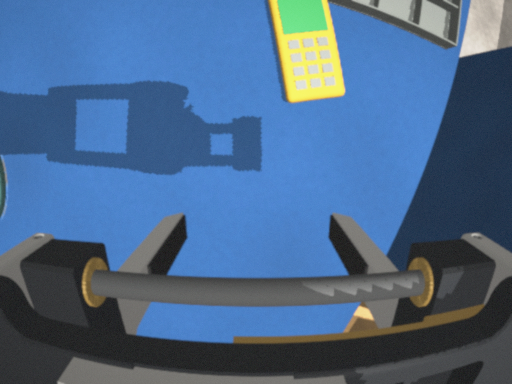

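The scene and top views show:

| Thing | Scene px | Top px |
|---|---|---|
| Dowel | top at about (388,244) | about (137,226) |
| Cash drawer's round hole | (287,189) | (239,216) |
| Pot, no handle | (214,130) | (370,207) |

The cup with a handle at top (45,205) is a decoy. Next I'll zoom in and measure.

```bash
cat > h.py <<'E'
from bench import *
import cv2, numpy as np
from scipy.spatial.transform import Rotation as Ro
def ray(s,u,v):
    R=cv2.Rodrigues(s["rvec"])[0]; d=R.T@np.linalg.inv(s["intrinsics"])@[u,v,1.]; return -R.T@s["tvec"], d/np.linalg.norm(d)
def plane(s,u,v,z):
    o,d=ray(s,u,v); return o+d*(z-o[2])/d[2]
def tri(a,ua,b,ub):
    o1,d1=ray(a,*ua);o2,d2=ray(b,*ub)
    t=np.linalg.lstsq(np.c_[d1,-d2],o2-o1,rcond=None)[0]
    p,q=o1+t[0]*d1,o2+t[1]*d2
    return (p+q)/2, np.linalg.norm(p-q)
def proj(s,P):
    return cv2.projectPoints(np.array(P,float).reshape(-1,1,3),s["rvec"],s["tvec"],s["intrinsics"],None)[0].reshape(-1,2)
def wproj(s,obs,P):
    T=np.eye(4);T[:3,:3]=Ro.from_euler('xyz',obs["ee_rot"]).as_matrix();T[:3,3]=obs["tool_pos"]
    c=np.linalg.inv(T@s["T_tool_cam"])@np.append(P,1); th=np.arctan2(np.hypot(c[0],c[1]),c[2]);ph=np.arctan2(c[1],c[0])
    K=s["intrinsics"]; return K[0,2]+K[0,0]*th*np.cos(ph),K[1,2]+K[0,0]*th*np.sin(ph)
def wray(s,obs,u,v):
    T=np.eye(4);T[:3,:3]=Ro.from_euler('xyz',obs["ee_rot"]).as_matrix();T[:3,3]=obs["tool_pos"];T=T@s["T_tool_cam"]
    K=s["intrinsics"];x,y=u-K[0,2],v-K[1,2];r=np.hypot(x,y);th=r/K[0,0]
    d=np.array([np.sin(th)*x/r,np.sin(th)*y/r,np.cos(th)]); return T[:3,3],T[:3,:3]@d
E
python3 - <<'E'
import cv2
def crop(n,x,y,w,h,k):
    im=cv2.imread(f"pics/{n}0.png")[y:y+h,x:x+w]; return cv2.resize(im,None,fx=k,fy=k,interpolation=cv2.INTER_NEAREST)
cv2.imwrite("pics/c1.png",crop("top",110,150,60,100,6)); cv2.imwrite("pics/c2.png",crop("top",200,130,110,120,5))
cv2.imwrite("pics/c3.png",crop("scene",280,230,130,130,4)); cv2.imwrite("pics/c4.png",crop("scene",180,100,150,160,3.5) if 0 else crop("scene",180,100,150,160,3))
cv2.imwrite("pics/c5.png",crop("top",340,180,60,60,8))
E
```

```text
(no output)
```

View pics/c1.png

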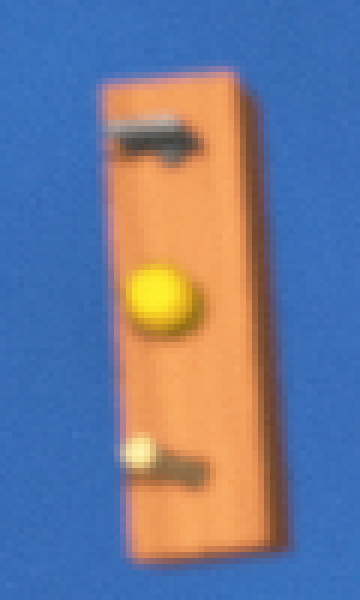

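View pics/c2.png

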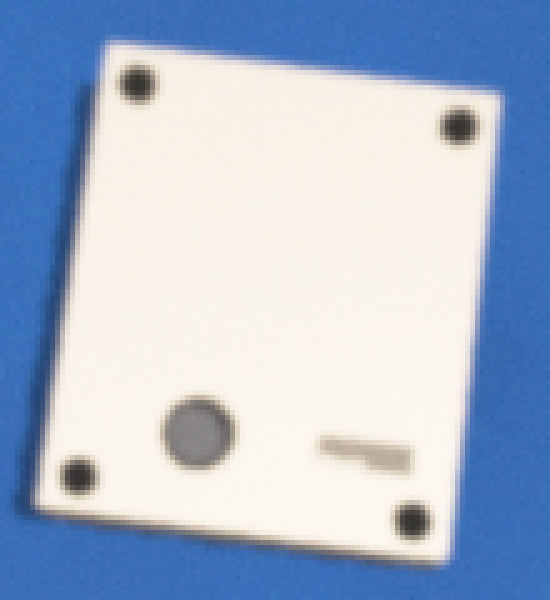

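View pics/c3.png

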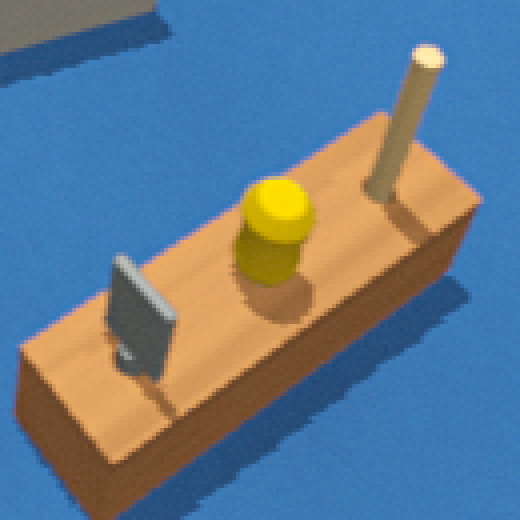

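View pics/c4.png

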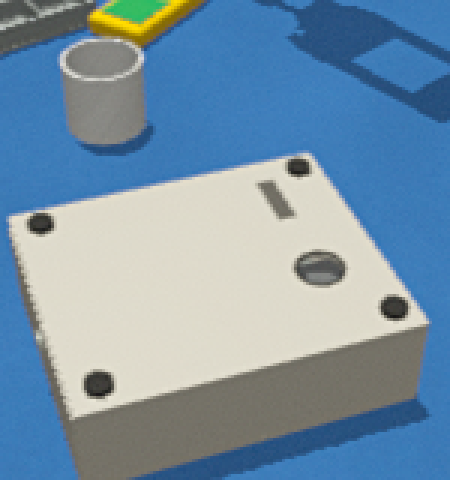

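View pics/c5.png

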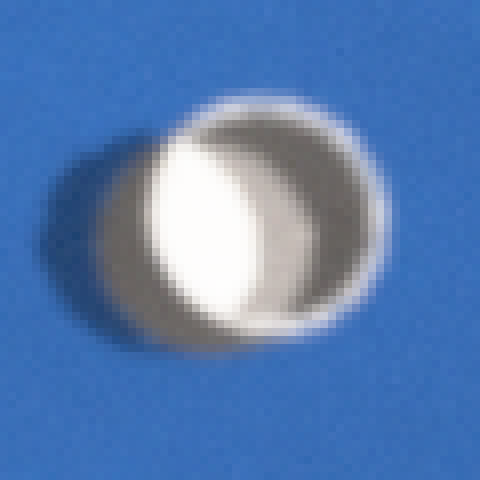

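```bash
python3 - <<'E'
from h import *
S=snapshot("scene");T=snapshot("top")
np.set_printoptions(precision=4,suppress=True)
for n,a,b,z in (("dowel",(386.6,243.8),(132.8,224.6),.155),("hole",(286.3,188.9),(239.2,215.8),.080),("pot",(213.8,119.7),(373.0,206.3),.075)):
    print(n,"tri",tri(S,a,T,b),"top",plane(T,*b,z),"scene",plane(S,*a,z))
# drawer corners, top
c=[(105,42),(500,95),(450,563),(35,513)]
P=[plane(T,x/5+199.6,y/5+129.6,.08) for x,y in c]; P=np.array(P); print(P)
print([np.linalg.norm(P[i]-P[(i+1)%4]) for i in range(4)], np.degrees(np.arctan2(*(P[0]-P[3])[1::-1])),np.degrees(np.arctan2(*(P[1]-P[2])[1::-1])))
# block top z=.06
c=[(103,85),(240,72),(272,550),(130,562)]
P=np.array([plane(T,x/6+109.6,y/6+149.6,.06) for x,y in c]); print(P,[np.linalg.norm(P[i]-P[(i+1)%4]) for i in range(4)], np.degrees(np.arctan2(*(P[0]-P[3])[1::-1])),np.degrees(np.arctan2(*(P[1]-P[2])[1::-1])))
m=(P[0]+P[1])/2-(P[2]+P[3])/2; m/=np.linalg.norm(m); print("block centre",P.mean(0),"-75mm:",P.mean(0)-.075*m, m)
# dowel base at block top, scene px crop (378,196)
print("dowel base scene",plane(S,378/4+279.6,193/4+229.6,.06))
E
```

```text
dowel tri (array([0.4558, 0.2902, 0.1532]), np.float64(0.0004663392050009123)) top [0.4558 0.2896 0.155 ] scene [0.4571 0.2913 0.155 ]
hole tri (array([0.4816, 0.0258, 0.0792]), np.float64(0.0006146712801794898)) top [0.4817 0.0256 0.08  ] scene [0.4819 0.0268 0.08  ]
pot tri (array([ 0.5007, -0.3414,  0.0711]), np.float64(0.0017873674948753302)) top [ 0.5009 -0.3407  0.075 ] scene [ 0.5024 -0.3345  0.075 ]
[[ 0.7009  0.0736  0.08  ]
 [ 0.6665 -0.1458  0.08  ]
 [ 0.4081 -0.1076  0.08  ]
 [ 0.4395  0.1133  0.08  ]]
[np.float64(0.22210679182038268), np.float64(0.2612560368324512), np.float64(0.2230632271407612), np.float64(0.2643734282926396)] -8.626119374890644 -8.417844240666119
[[0.6367 0.3366 0.06  ]
 [0.6418 0.2735 0.06  ]
 [0.4198 0.2542 0.06  ]
 [0.4159 0.3174 0.06  ]] [np.float64(0.0634016788020848), np.float64(0.22284006546479204), np.float64(0.06339980547159013), np.float64(0.22168058277471478)] 4.971770917819598 4.966755793957646
block centre [0.5286 0.2954 0.06  ] -75mm: [0.4538 0.2889 0.06  ] [0.9962 0.0866 0.    ]
dowel base scene [0.4584 0.2926 0.06  ]
```

The measured points match the given sizes: drawer 261×222 mm at 80 mm height, block 222×63 mm, and dowel top at 153 mm by triangulation. I'll move above the dowel with the jaws opening across the row.

>>> send_rows(rows=[17,50,2,0,0,-0.87,1,17,50,2,0,0,-0.87,1,17,50,2,0,0,-0.87,1,17,50,2,0,0,-0.87,1,17,50,2,0,0,-0.87,1,17,50,2,0,0,-0.87,1,17,50,2,0,0,-0.87,1,17,50,2,0,0,-0.87,1])

```text
time: 1.25
tool_pos: [0.3148, -0.1186, 0.2217]
ee_rot: [-3.141, -0.001, -1.363]
wrist_force: [0.6, 0.3, 0.1]
width: 0.0938
```

>>> send_rows(rows=[17,51,0,0,0,-0.87,1,17,51,0,0,0,-0.87,1,17,51,0,0,0,-0.87,1,17,51,0,0,0,-0.87,1,17,51,0,0,0,-0.87,1,17,51,0,0,0,-0.87,1,17,51,0,0,0,-0.87,1,17,51,0,0,0,-0.87,1])

```text
time: 2.25
tool_pos: [0.4509, 0.2896, 0.2214]
ee_rot: [-3.141, -0.0, -1.483]
wrist_force: [0.9, -0.2, 0.0]
width: 0.094
```

```bash
python3 - <<'E'
from h import *
o=get_obs(); s=snapshot("wrist"); print(o["tool_pos"],o["ee_rot"])
print(wproj(s,o,np.array([.4565,.290,.155])),wproj(s,o,np.array([.4565,.290,.06])))
cv2.imwrite("pics/w1.png",s["color"][:,:,::-1])
E
```

```text
[0.45088873 0.28964352 0.22143213] [-3.14132517e+00 -2.96781171e-04 -1.48304594e+00]
(np.float64(256.1954719709163), np.float64(192.81494879957944)) (np.float64(256.53196985849627), np.float64(171.9910883066911))
```

View pics/w1.png

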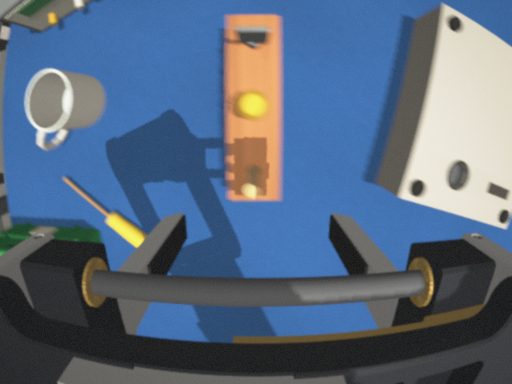

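```bash
python3 - <<'E'
from h import *
o=get_obs(); s=snapshot("wrist")
for px in ((249,190),(251,189)):
    for z in (.155,):
        c,d=wray(s,o,*px); print(c,c+d*(z-c[2])/d[2])
im=s["color"][130:230,200:310,::-1]; cv2.imwrite("pics/w1c.png",cv2.resize(im,None,fx=6,fy=6,interpolation=0))
c,d=wray(s,o,*[458,175]); print("hole",c+d*(.08-c[2])/d[2])
E
```

```text
[0.52214397 0.29945344 0.39816916] [0.45971783 0.30205813 0.155     ]
[0.52214397 0.29945344 0.39816916] [0.46074104 0.30045057 0.155     ]
hole [0.48470464 0.03849546 0.08      ]
```

View pics/w1c.png

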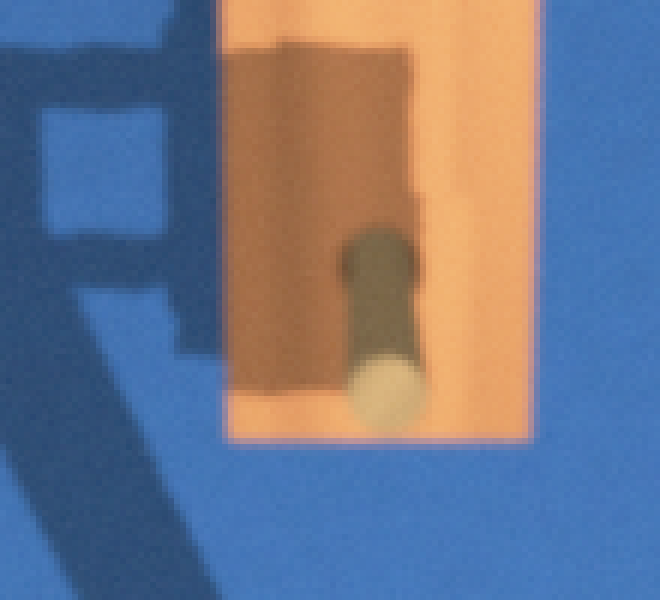

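Eyeballed pixels are off by a few, so I'll take centroids from colour masks instead.

```bash
cat >> h.py <<'E'
def blob(img,mask,x,y,r):
    """contour of mask component nearest to (x,y)"""
    n,l,st,c=cv2.connectedComponentsWithStats(mask.astype(np.uint8))
    i=1+np.argmin(np.hypot(c[1:,0]-x,c[1:,1]-y)); m=(l==i)
    cn=max(cv2.findContours(m.astype(np.uint8),cv2.RETR_EXTERNAL,cv2.CHAIN_APPROX_NONE)[0],key=len)
    return c[i],st[i],(cv2.fitEllipse(cn) if len(cn)>5 else None)
E
python3 - <<'E'
from h import *
np.set_printoptions(precision=4,suppress=True)
o=get_obs(); W=snapshot("wrist");S=snapshot("scene");T=snapshot("top")
hw=cv2.cvtColor(W["color"],cv2.COLOR_RGB2HSV)
print(W["color"][195,264],W["color"][205,264],W["color"][185,264],hw[195,264],hw[195,275])
w=W["color"].astype(int); print(w[186:206,264].tolist()); print(w[195,252:278].tolist())
for s,n,(x,y),z in((S,"S",(286,189),.08),(T,"T",(239,216),.08)):
    g=s["color"].mean(2); m=np.zeros_like(g,bool); m[y-14:y+15,x-16:x+17]=g[y-14:y+15,x-16:x+17]<(g[y-20:y+20,x-20:x+20].max()*.5+g[y,x]*.5 if n=="T" else 165)
    b=blob(s["color"],m,x,y,0); print(n,"hole",b); print(plane(s,*b[2][0],z))
# wrist hole
g=w.mean(2); m=np.zeros_like(g,bool)
m[140:215,425:500]=True; m&=g<150
n,l,st,c=cv2.connectedComponentsWithStats(m.astype(np.uint8)); print(np.c_[c,st[:,4]][st[:,4]>20])
# pot: non blue in top view
tt=T["color"].astype(int); print(tt[206,340:400:3].tolist())
st_=S["color"].astype(int); 
E
```

```text
[207 171 121] [ 69 118 184] [122 103  74] [ 17 106 207] [ 14 139 233]
[[120, 99, 70], [130, 110, 77], [158, 131, 94], [188, 157, 109], [203, 168, 119], [213, 174, 123], [211, 175, 121], [206, 171, 118], [208, 172, 119], [207, 171, 121], [210, 173, 122], [209, 170, 118], [217, 170, 117], [224, 169, 112], [230, 169, 116], [217, 160, 135], [153, 135, 165], [92, 121, 183], [71, 117, 184], [69, 118, 184]]
[[221, 156, 102], [233, 188, 126], [243, 225, 158], [245, 234, 172], [240, 222, 159], [224, 193, 135], [216, 181, 125], [215, 178, 125], [215, 180, 125], [214, 175, 123], [209, 172, 119], [209, 174, 122], [207, 171, 121], [209, 170, 117], [216, 167, 114], [229, 169, 111], [238, 174, 112], [240, 175, 112], [240, 175, 112], [240, 175, 111], [239, 173, 110], [238, 174, 112], [236, 169, 110], [233, 164, 106], [231, 161, 104], [231, 161, 103]]
S hole (array([286.284 , 189.0473]), array([278, 183,  18,  13, 169], dtype=int32), ((286.2962341308594, 189.0521240234375), (11.409516334533691, 16.728374481201172), 95.37645721435547))
[0.4822 0.0272 0.08  ]
T hole (array([239.2202, 216.2202]), array([232, 209,  15,  15, 168], dtype=int32), ((239.2150421142578, 216.2150421142578), (13.486587524414062, 14.074458122253418), 45.0))
[0.4806 0.0256 0.08  ]
[[   254.6968    191.5258 195834.    ]
 [   462.3386    177.2421    508.    ]
 [   426.7538    189.7077     65.    ]
 [   495.5765    191.0471     85.    ]
 [   433.8534    211.7328    116.    ]]
[[62, 116, 192], [59, 114, 189], [48, 86, 141], [36, 70, 116], [73, 87, 113], [106, 101, 101], [194, 186, 180], [254, 254, 253], [254, 254, 253], [254, 254, 253], [249, 248, 245], [200, 190, 188], [191, 183, 177], [116, 112, 110], [106, 101, 98], [143, 139, 137], [153, 172, 215], [60, 114, 190], [65, 118, 193], [62, 113, 188]]
```

```bash
python3 - <<'E'
from h import *
np.set_printoptions(precision=4,suppress=True)
o=get_obs();print(o["time"],o["tool_pos"],o["ee_rot"]); W=snapshot("wrist")
im=W["color"][170:215,235:290,::-1]; cv2.imwrite("pics/w2c.png",cv2.resize(im,None,fx=12,fy=12,interpolation=0))
g=W["color"].astype(int); r,gg,b=g[...,0],g[...,1],g[...,2]
m=np.zeros(g.shape[:2],bool); m[180:210,240:285]=(gg/r>.775)[180:210,240:285]&(r>150)[180:210,240:285]
n,l,st,c=cv2.connectedComponentsWithStats(m.astype(np.uint8)); print(np.c_[c,st])
E
```

```text
2.5 [0.4504 0.2874 0.2212] [ 3.1407 -0.0011 -1.4826]
[[   255.5006    191.4986      0.          0.        512.        384.
  196426.    ]
 [   253.8924    191.8481    248.        185.         14.         15.
     158.    ]
 [   251.5       201.        247.        201.         10.          1.
      10.    ]
 [   262.        201.        258.        201.          9.          1.
       9.    ]
 [   273.        200.        273.        200.          1.          1.
       1.    ]
 [   278.5       200.        277.        200.          4.          1.
       4.    ]]
```

View pics/w2c.png

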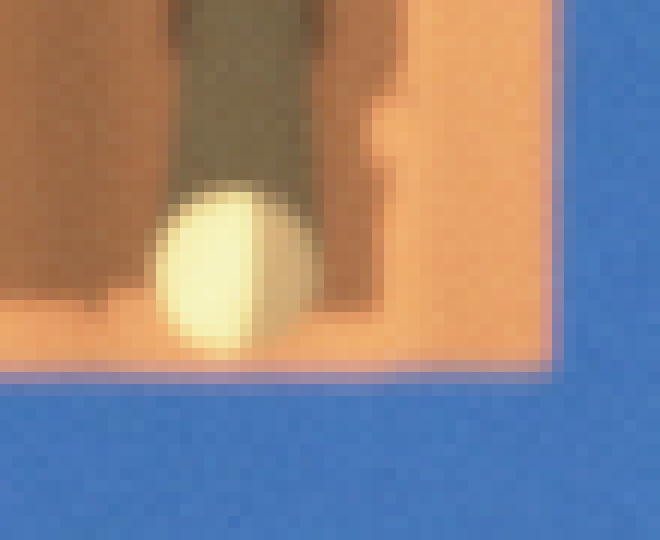

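The arm was still settling after the fast move (y shifted by 2 mm). I'll hold still briefly and measure again.

>>> send_rows(rows=[0,0,0,0,0,0,1,0,0,0,0,0,0,1,0,0,0,0,0,0,1,0,0,0,0,0,0,1,0,0,0,0,0,0,1,0,0,0,0,0,0,1,0,0,0,0,0,0,1,0,0,0,0,0,0,1])

```text
time: 3.55
tool_pos: [0.4506, 0.2878, 0.2215]
ee_rot: [3.142, -0.0, -1.483]
wrist_force: [-0.2, -0.2, -0.6]
width: 0.0938
```

```bash
python3 - <<'E'
from h import *
np.set_printoptions(precision=4,suppress=True)
for k in range(2):
    o=get_obs();print(o["time"],o["tool_pos"],o["ee_rot"]); W=snapshot("wrist")
    g=W["color"].astype(int); r,gg,b=g[...,0],g[...,1],g[...,2]
    m=np.zeros(g.shape[:2],bool); m[180:201,240:285]=((gg/r>.775)&(r>150))[180:201,240:285]
    n,l,st,c=cv2.connectedComponentsWithStats(m.astype(np.uint8)); i=1+np.argmax(st[1:,4]); print(c[i],st[i])
    u,v=c[i]; cc,d=wray(W,o,u,v); print("dowel",cc+d*(.155-cc[2])/d[2])
m=np.zeros(g.shape[:2],bool); m[150:205,435:485]=(g.mean(2)<150)[150:205,435:485]
b=blob(0,m,460,177,0); print(b); cc,d=wray(W,o,*b[2][0]); print("hole",cc+d*(.08-cc[2])/d[2])
E
```

```text
3.55 [0.4506 0.2878 0.2215] [ 3.1415 -0.0001 -1.4828]
[254.325 192.125] [248 185  14  15 160]
dowel [0.4567 0.2899 0.155 ]
3.6 [0.4506 0.2878 0.2215] [ 3.1416 -0.0001 -1.4829]
[254.3585 192.0943] [248 185  14  15 159]
dowel [0.4567 0.2898 0.155 ]
(array([458.9154, 175.6481]), array([448, 161,  23,  30, 520], dtype=int32), ((458.9371032714844, 175.6344757080078), (21.171358108520508, 29.219636917114258), 13.732654571533203))
hole [0.4817 0.0261 0.08  ]
```

All three cameras agree: dowel at (0.457, 0.290) and hole at (0.4815, 0.026). I'll descend and grasp.

>>> send_rows(rows=[3,1,0,0,0,0,1,3,1,-10,0,0,0,1,0,0,-22,0,0,0,1,0,0,-25,0,0,0,1,0,0,-25,0,0,0,1,0,0,-25,0,0,0,1,0,0,-20,0,0,0,1,0,0,-5,0,0,0,1])

```text
time: 4.65
tool_pos: [0.4554, 0.2891, 0.087]
ee_rot: [3.137, -0.002, -1.483]
wrist_force: [0.3, 0.3, 0.7]
width: 0.0937
```

>>> send_rows(rows=[0,0,0,0,0,0,1,0,0,0,0,0,0,0,0,0,0,0,0,0,0,0,0,0,0,0,0,0,0,0,0,0,0,0,0,0,0,0,0,0,0,0,0,0,0,0,0,0,0,0,0,0,0,0,0,0])

```text
time: 5.65
tool_pos: [0.4566, 0.2898, 0.0895]
ee_rot: [3.141, -0.0, -1.483]
wrist_force: [0.8, -0.3, -0.6]
width: 0.0274
```

>>> send_rows(rows=[0,0,0,0,0,0,0,0,0,0,0,0,0,0,0,0,0,0,0,0,0,0,0,0,0,0,0,0,0,0,0,0,0,0,0,0,0,0,0,0,0,0,0,0,0,0,0,0,0,0,0,0,0,0,0,0])

```text
time: 6.65
tool_pos: [0.4566, 0.2898, 0.0895]
ee_rot: [3.142, -0.0, -1.483]
wrist_force: [-0.4, 0.3, 0.6]
width: 0.0114
```

>>> send_rows(rows=[0,0,5,0,0,0,0,0,0,10,0,0,0,0,0,0,18,0,0,0,0,0,0,20,0,0,0,0,0,0,20,0,0,0,0,0,0,20,0,0,0,0,0,0,15,0,0,0,0,0,0,2,0,0,0,0])

```text
time: 7.65
tool_pos: [0.4574, 0.2902, 0.2017]
ee_rot: [-3.138, 0.001, -1.483]
wrist_force: [-0.5, 0.2, -0.1]
width: 0.0115
```

```bash
python3 - <<'E'
from h import *
o=get_obs();print(o["time"],o["tool_pos"],o["width"],o["wrist_force"]); W=snapshot("wrist")
cv2.imwrite("pics/w3.png",W["color"][:,:,::-1])
S=snapshot("scene"); cv2.imwrite("pics/s3.png",cv2.resize(S["color"][130:330,230:512,::-1],None,fx=2.8,fy=2.8))
E
```

```text
7.65 [0.45738753 0.29021755 0.20169659] 0.011540102521949322 [-0.52493802  0.24760659 -0.07412136]
```

View pics/w3.png

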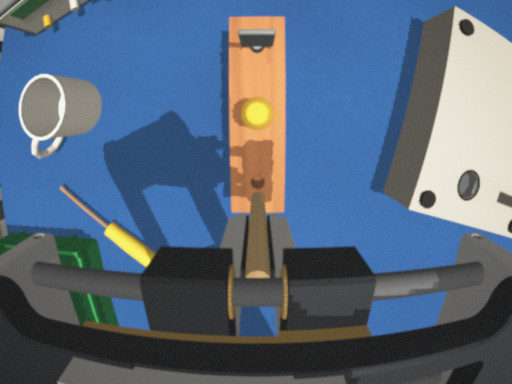

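View pics/s3.png

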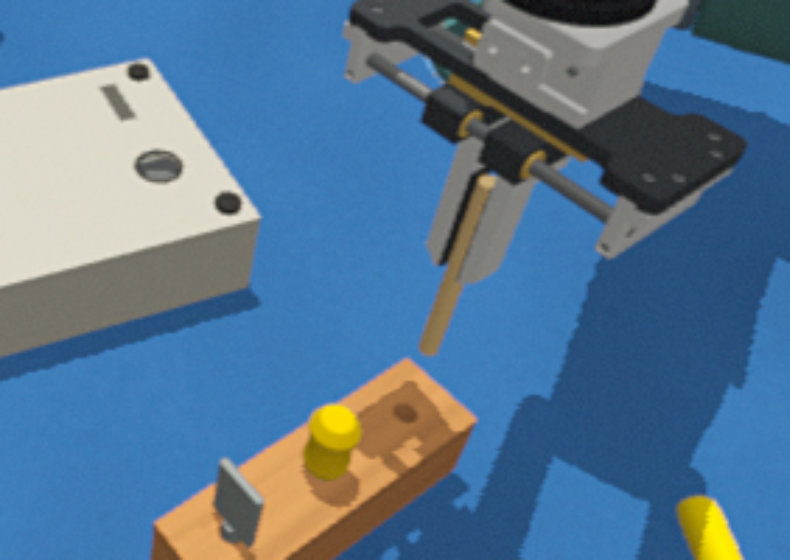

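The dowel is gripped (11.5 mm opening), upright and clear of the block. I'll carry it to above the hole.

>>> send_rows(rows=[1,-10,0,0,0,0,0,3,-30,0,0,0,0,0,4,-46,0,0,0,0,0,5,-50,0,0,0,0,0,5,-50,0,0,0,0,0,4,-44,0,0,0,0,0,2,-26,0,0,0,0,0,1,-8,0,0,0,0,0])

```text
time: 8.75
tool_pos: [0.4811, 0.0241, 0.1986]
ee_rot: [3.14, 0.0, -1.486]
wrist_force: [-0.9, -0.5, -0.3]
width: 0.0115
```

>>> send_rows(rows=[0,0,0,0,0,0,0,0,0,0,0,0,0,0,0,0,0,0,0,0,0,0,0,0,0,0,0,0,0,0,0,0,0,0,0,0,0,0,0,0,0,0,0,0,0,0,0,0,0,0,0,0,0,0,0,0])

```text
time: 9.75
tool_pos: [0.4816, 0.0257, 0.1995]
ee_rot: [3.142, -0.0, -1.483]
wrist_force: [0.2, 0.8, -0.0]
width: 0.0115
```

```bash
python3 - <<'E'
from h import *
o=get_obs();print(o["time"],o["tool_pos"],o["ee_rot"],o["width"],o["wrist_force"]); W=snapshot("wrist")
S=snapshot("scene");T=snapshot("top")
a=cv2.resize(S["color"][100:250,180:340,::-1],None,fx=4,fy=4,interpolation=0); cv2.imwrite("pics/s4.png",a)
cv2.imwrite("pics/w4.png",cv2.resize(W["color"][100:290,150:370,::-1],None,fx=3,fy=3,interpolation=0))
e=o["tool_pos"]+[0,0,-.0745]
print("pred end S",proj(S,e),"top of dowel",proj(S,e+[0,0,.14]),"W",wproj(W,o,e),"hole W",wproj(W,o,np.array([.4815,.026,.08])))
E
```

```text
9.75 [0.48163065 0.02573948 0.19949246] [ 3.14156087e+00 -1.01837533e-04 -1.48308835e+00] 0.01150739816769256 [ 0.24101807  0.80938795 -0.01221751]
pred end S [[287.35602162 173.26738615]] top of dowel [[291.75150686 117.23573807]] W (np.float64(256.10456857761955), np.float64(196.61325900116998)) hole W (np.float64(256.04237428568473), np.float64(185.02379521645577))
```

View pics/s4.png

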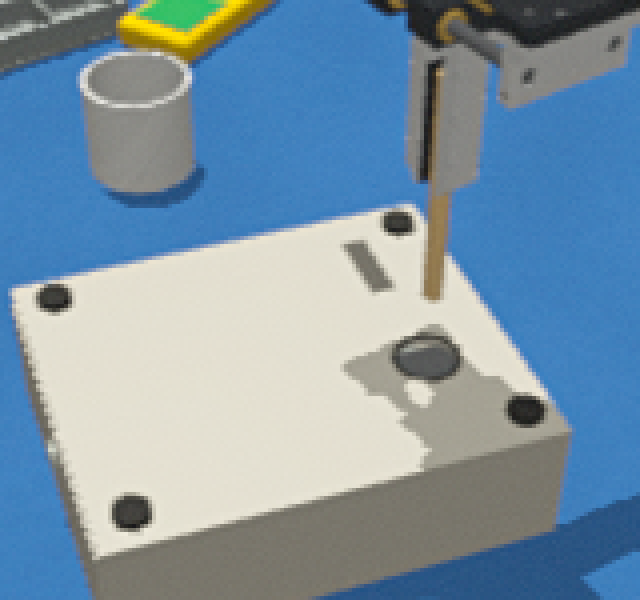

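View pics/w4.png

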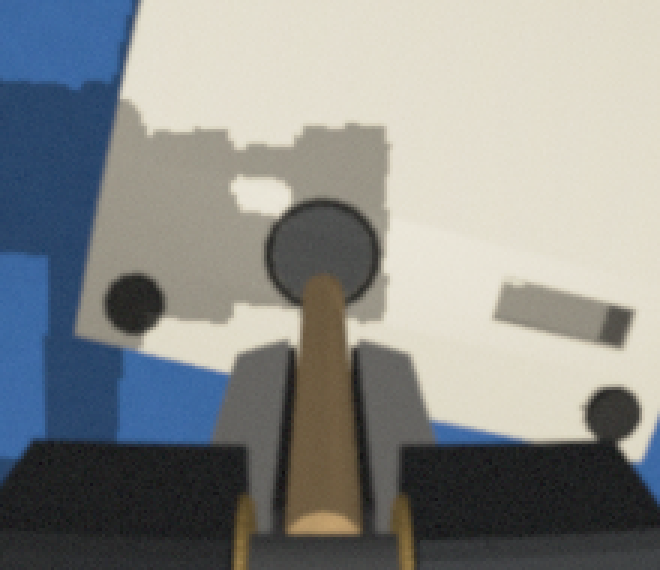

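The dowel's end sits where predicted, within about 1–2 mm in both views, over the hole centre at scene (286,189). I'll push down, first into the mouth and then onto the latch.

>>> send_rows(rows=[0,0,-6,0,0,0,0,0,0,-12,0,0,0,0,0,0,-12,0,0,0,0,0,0,-10,0,0,0,0,0,0,-8,0,0,0,0,0,0,-6,0,0,0,0,0,0,-3,0,0,0,0,0,0,0,0,0,0,0])

```text
time: 10.9
tool_pos: [0.4817, 0.0258, 0.1425]
ee_rot: [3.142, -0.0, -1.483]
wrist_force: [-0.4, -0.3, -0.6]
width: 0.0116
```

>>> send_rows(rows=[0,0,-3,0,0,0,0,0,0,-4,0,0,0,0,0,0,-4,0,0,0,0,0,0,-4,0,0,0,0,0,0,-4,0,0,0,0,0,0,-3,0,0,0,0,0,0,0,0,0,0,0,0,0,0,0,0,0,0])

```text
time: 11.9
tool_pos: [0.4822, 0.0258, 0.1221]
ee_rot: [-3.14, -0.0, -1.483]
wrist_force: [-0.3, 0.8, 4.9]
width: 0.0115
```

```bash
python3 - <<'E'
from h import *
o=get_obs();print(o["time"],o["tool_pos"],o["width"],o["wrist_force"])
S=snapshot("scene")
cv2.imwrite("pics/s5.png",cv2.resize(S["color"][90:290,130:350,::-1],None,fx=3,fy=3,interpolation=0))
E
```

```text
11.9 [0.48223552 0.02578872 0.12206971] 0.011507705423045266 [-0.27928988  0.80972081  4.91402522]
```

View pics/s5.png

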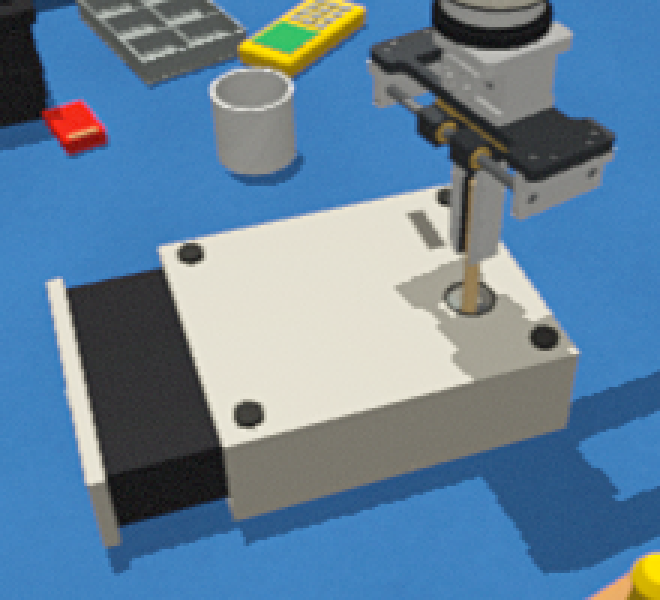

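The drawer is out: its front is at about (80,410) in the crop, a long way clear of the body. The dowel read 4.9 N on the latch. I'll lift straight out and go to above the pot.

>>> send_rows(rows=[0,0,6,0,0,0,0,0,0,14,0,0,0,0,0,0,16,0,0,0,0,0,0,16,0,0,0,0,0,0,16,0,0,0,0,0,0,14,0,0,0,0,0,0,10,0,0,0,0,0,0,4,0,0,0,0])

```text
time: 12.95
tool_pos: [0.4819, 0.0258, 0.2173]
ee_rot: [-3.141, -0.0, -1.483]
wrist_force: [-0.5, -0.9, -0.6]
width: 0.0114
```

>>> send_rows(rows=[0,-15,0,0,0,0,0,2,-35,0,0,0,0,0,3,-48,0,0,0,0,0,3,-52,0,0,0,0,0,3,-52,0,0,0,0,0,3,-52,0,0,0,0,0,2,-30,0,0,0,0,0,2,-12,0,0,0,0,0])

```text
time: 13.95
tool_pos: [0.4986, -0.2724, 0.2152]
ee_rot: [3.14, 0.001, -1.486]
wrist_force: [0.8, 0.5, -0.2]
width: 0.0114
```

>>> send_rows(rows=[0,0,0,0,0,0,0,0,0,0,0,0,0,0,0,0,0,0,0,0,0,0,0,0,0,0,0,0,0,0,0,0,0,0,0,0,0,0,0,0,0,0,0,0,0,0,0,0,0,0,0,0,0,0,0,0])

```text
time: 14.95
tool_pos: [0.4996, -0.2703, 0.2165]
ee_rot: [3.142, -0.0, -1.483]
wrist_force: [-0.2, -0.7, -0.4]
width: 0.0117
```

```bash
python3 - <<'E'
from h import *
o=get_obs();print(o["time"],o["tool_pos"],o["ee_rot"],o["width"],o["wrist_force"]); W=snapshot("wrist")
S=snapshot("scene");T=snapshot("top")
cv2.imwrite("pics/s6.png",cv2.resize(S["color"][10:190,150:300,::-1],None,fx=3.3,fy=3.3,interpolation=0))
cv2.imwrite("pics/w6.png",W["color"][:,:,::-1]); cv2.imwrite("pics/t6.png",T["color"][:,:,::-1])
e=o["tool_pos"]+[0,0,-.0745]
P=np.array([.501,-.340,.075])
print("pred end S",proj(S,e),"W",wproj(W,o,e),"pot W",wproj(W,o,P),"S",proj(S,P))
E
```

```text
14.95 [ 0.49961534 -0.27025788  0.21649753] [ 3.14156199e+00 -1.13406177e-04 -1.48309062e+00] 0.01170096559607894 [-0.15943963 -0.67415041 -0.38083542]
pred end S [[222.59598514 108.71479836]] W (np.float64(256.10357609834347), np.float64(196.61335635934526)) pot W (np.float64(318.45362619673546), np.float64(184.54940692173994)) S [[213.49052153 118.71500951]]
```

View pics/s6.png

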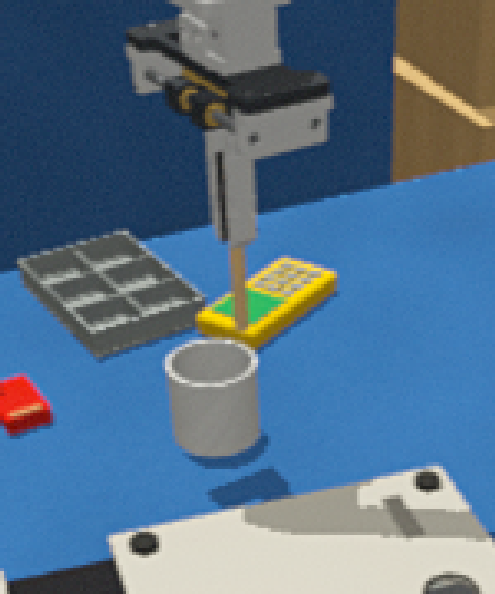

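View pics/w6.png

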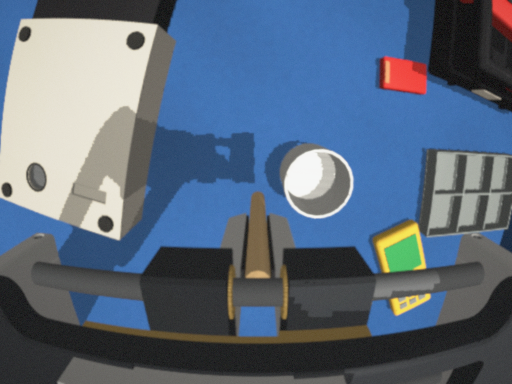

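The wrist view shows the pot rim centred at about (318,183), against a prediction of (318,184.5), so the pot position (0.501, −0.340) holds. I'll move over it and tilt the dowel 8° back, so that it will rest on the near rim.

>>> send_rows(rows=[-2,-6,0,0,0,0,0,-4,-14,0,0,-2,0,0,-6,-18,0,0,-2,0,0,-6,-16,0,0,-2,0,0,-5,-12,0,0,-2,0,0,-2,-4,0,0,0,0,0,0,0,0,0,0,0,0,0,0,0,0,0,0,0])

```text
time: 16.1
tool_pos: [0.4749, -0.34, 0.2165]
ee_rot: [-3.002, -0.012, -1.483]
wrist_force: [0.6, -0.3, -0.7]
width: 0.0117
```

>>> send_rows(rows=[0,0,0,0,0,0,0,0,0,0,0,0,0,0,0,0,0,0,0,0,0,0,0,0,0,0,0,0,0,0,-10,0,0,0,0,0,0,-15,0,0,0,0,0,0,-15,0,0,0,0,0,0,-5,0,0,0,0])

```text
time: 17.1
tool_pos: [0.4738, -0.3395, 0.169]
ee_rot: [-3.005, -0.009, -1.484]
wrist_force: [-0.2, 0.8, -0.4]
width: 0.0117
```

```bash
python3 - <<'E'
from h import *
o=get_obs();print(o["time"],o["tool_pos"],o["ee_rot"],o["width"],o["wrist_force"]); W=snapshot("wrist")
S=snapshot("scene")
cv2.imwrite("pics/s7.png",cv2.resize(S["color"][10:190,150:300,::-1],None,fx=3.3,fy=3.3,interpolation=0))
cv2.imwrite("pics/w7.png",cv2.resize(W["color"][100:290,150:370,::-1],None,fx=3,fy=3,interpolation=0))
R=Ro.from_euler('xyz',o["ee_rot"]).as_matrix(); e=o["tool_pos"]+R[:,2]*.0745; print("end",e)
E
```

```text
17.1 [ 0.47381708 -0.33945276  0.1689719 ] [-3.00496496 -0.00946156 -1.48387445] 0.011696759432245104 [-0.20256907  0.7762902  -0.38070302]
end [ 0.48398652 -0.33926753  0.09516947]
```

View pics/s7.png

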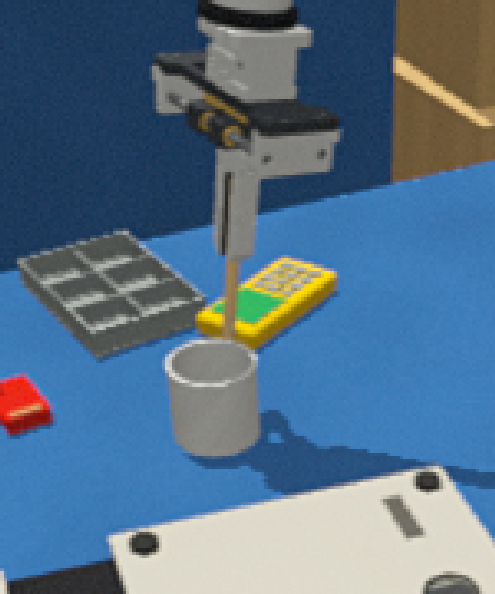

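View pics/w7.png

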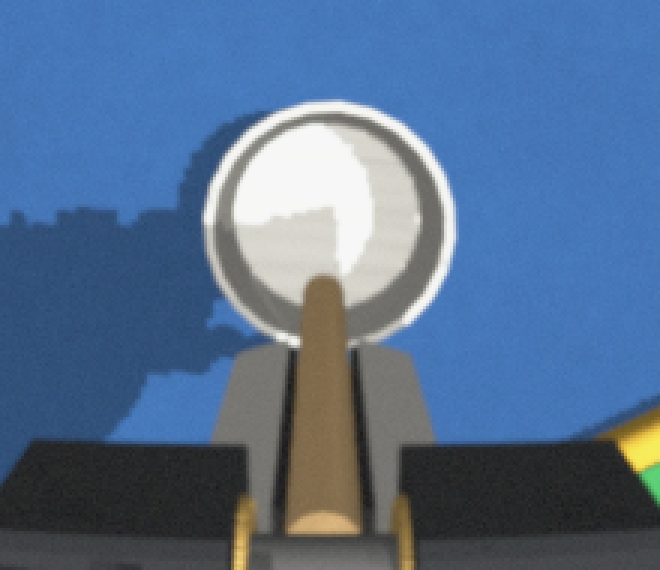

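The dowel's end is over the inside of the pot, towards the near side as planned. I'll lower it.

>>> send_rows(rows=[1,0,-8,0,0,0,0,1,0,-14,0,0,0,0,0,0,-15,0,0,0,0,0,0,-15,0,0,0,0,0,0,-14,0,0,0,0,0,0,-10,0,0,0,0,0,0,-7,0,0,0,0,0,0,-1,0,0,0,0])

```text
time: 18.2
tool_pos: [0.4765, -0.3401, 0.087]
ee_rot: [-3.003, -0.012, -1.484]
wrist_force: [-0.3, -0.3, -0.7]
width: 0.0114
```

```bash
python3 - <<'E'
from h import *
o=get_obs();print(o["time"],o["tool_pos"],o["ee_rot"],o["width"],o["wrist_force"]); W=snapshot("wrist")
S=snapshot("scene")
cv2.imwrite("pics/s8.png",cv2.resize(S["color"][10:190,150:300,::-1],None,fx=3.3,fy=3.3,interpolation=0))
E
```

```text
18.2 [ 0.4764822  -0.34006485  0.08699592] [-3.00299977 -0.01179674 -1.48379014] 0.01140336712454716 [-0.30370727 -0.34020239 -0.71901489]
```

View pics/s8.png

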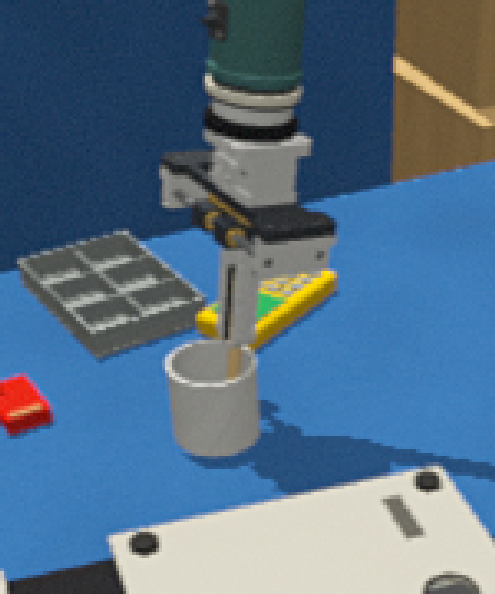

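The end is inside the pot with no contact force. I'll lower 3 mm more and let go.

>>> send_rows(rows=[0,0,-2,0,0,0,0,0,0,-1,0,0,0,0,0,0,0,0,0,0,0.1,0,0,0,0,0,0,0.3,0,0,0,0,0,0,0.5,0,0,0,0,0,0,0.5,0,0,0,0,0,0,0.5,0,0,0,0,0,0,0.5])

```text
time: 19.3
tool_pos: [0.4766, -0.3402, 0.0845]
ee_rot: [-3.003, -0.012, -1.484]
wrist_force: [-0.6, -0.1, -0.4]
width: 0.0466
```

```bash
python3 - <<'E'
from h import *
o=get_obs();print(o["time"],o["tool_pos"],o["width"],o["wrist_force"])
S=snapshot("scene");W=snapshot("wrist")
cv2.imwrite("pics/s9.png",cv2.resize(S["color"][10:190,150:300,::-1],None,fx=3.3,fy=3.3,interpolation=0))
cv2.imwrite("pics/w9.png",W["color"][:,:,::-1])
E
```

```text
19.3 [ 0.47663752 -0.34019107  0.08449849] 0.04658251398751112 [-0.61128672 -0.09259437 -0.40745148]
```

View pics/s9.png

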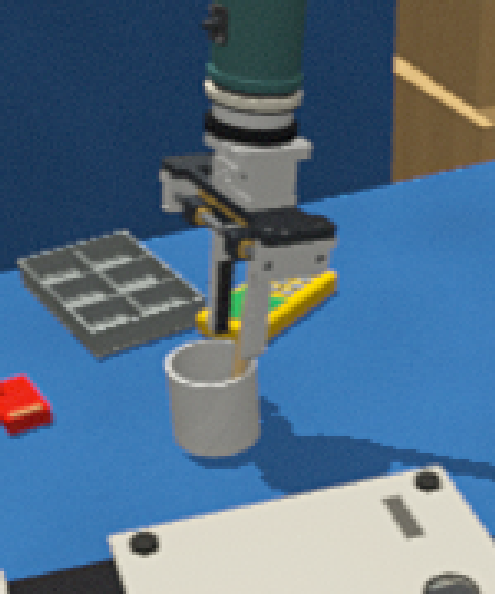

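View pics/w9.png

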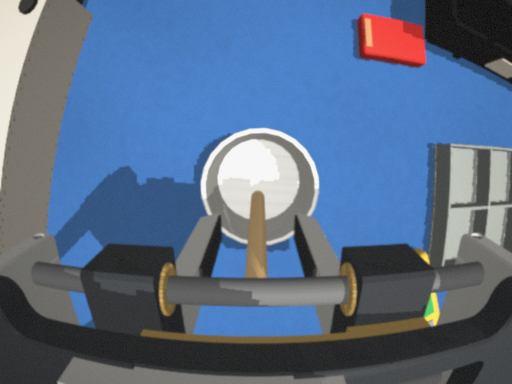

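The dowel leans on the near rim between the open fingers, touching neither. I'll retreat along the tool axis.

>>> send_rows(rows=[-1,0,5,0,0,0,0.5,-2,0,14,0,0,0,0.5,-3,0,20,0,0,0,0.5,-3,0,22,0,0,0,0.5,-3,0,25,0,0,0,0.5,-3,0,25,0,0,0,0.5,-3,0,25,0,0,0,0.5,-1,0,10,0,0,0,0.5])

```text
time: 20.4
tool_pos: [0.4581, -0.3409, 0.2338]
ee_rot: [-2.999, -0.016, -1.484]
wrist_force: [-0.9, 0.3, -0.3]
width: 0.0467
```

>>> send_rows(rows=[-10,0,10,0,0,0,0.5,-20,0,10,0,0,0,0.5,-20,0,10,0,0,0,0.5,-20,0,0,0,0,0,0.5,-10,0,0,0,0,0,0.5,0,0,0,0,0,0,0.5,0,0,0,0,0,0,0.5,0,0,0,0,0,0,0.5])

```text
time: 21.4
tool_pos: [0.378, -0.3401, 0.2601]
ee_rot: [-3.003, -0.012, -1.483]
wrist_force: [0.1, -1.0, 0.0]
width: 0.0466
```

```bash
python3 - <<'E'
from h import *
o=get_obs();print(o["time"],o["tool_pos"],o["width"],o["wrist_force"])
S=snapshot("scene");T=snapshot("top")
cv2.imwrite("pics/s10.png",cv2.resize(S["color"][60:290,130:340,::-1],None,fx=2.6,fy=2.6,interpolation=0))
cv2.imwrite("pics/t10.png",cv2.resize(T["color"][90:250,190:410,::-1],None,fx=3.4,fy=3.4,interpolation=0))
E
```

```text
21.4 [ 0.37802845 -0.34006561  0.26013303] 0.04659609053449834 [ 0.05208121 -1.00713175  0.03141404]
```

View pics/s10.png

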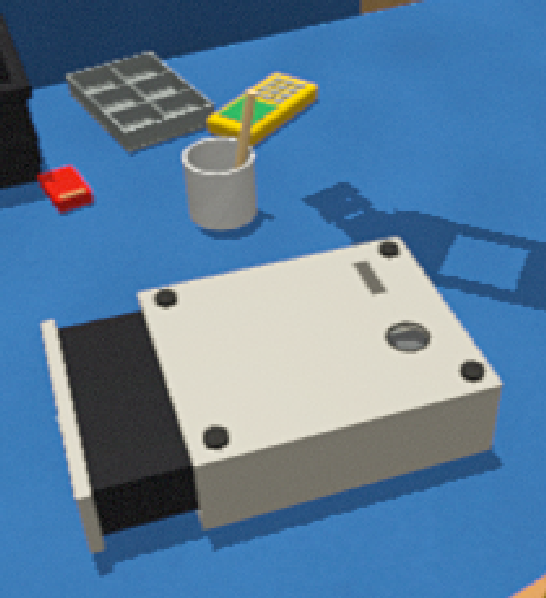

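View pics/t10.png

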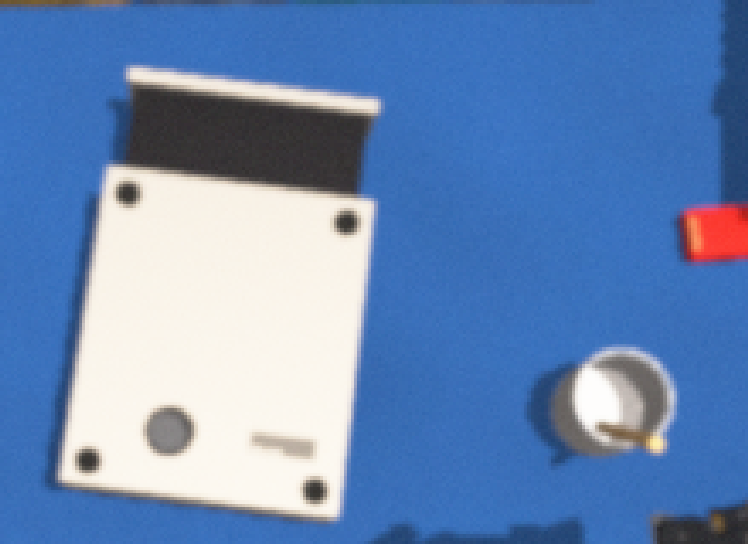

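Both views show the drawer out and the dowel leaning at the pot's near rim. I'll measure the opening and check that the dowel is at rest before handing in.

```bash
python3 - <<'E'
from h import *
np.set_printoptions(precision=4,suppress=True)
T=snapshot("top"); T2=snapshot("top"); S=snapshot("scene")
f=lambda x,y,z:plane(T,x/3.4+189.6,y/3.4+89.6,z)
for z in (.02,.075): print("drawer out", [np.linalg.norm((f(a,b,z)-f(c,d,.08))[:2]) for a,b,c,d in((127,66,105,164),(380,102,376,201))])
print("dowel top", tri(S,(251/2.6+129.6,92/2.6+59.6),T,(655/3.4+189.6,442/3.4+89.6)))
d=np.abs(T["color"].astype(int)-T2["color"])[180:240,340:400].max(); print("diff",d)
o=get_obs();print(o["time"],np.abs(o["qvel"]).max())
E
```

```text
drawer out [np.float64(0.1099860442488266), np.float64(0.10860298328912892)]
drawer out [np.float64(0.08865341519539019), np.float64(0.08739081926545192)]
dowel top (array([ 0.4565, -0.3409,  0.1396]), np.float64(0.0007748936485192799))
diff 11
21.65 0.002964941234083343
```

```bash
python3 - <<'E'
from bench import *
print(close_job())
E
```

```text
the job is handed in; nothing more can be done
None
```

I took the dowel out of the block, pushed it straight down through the round hole until the drawer popped open, then stood it in the pot and let go. The job is handed in at about 22 s of the allowed 56 s; no verdict was reported.

- **Drawer:** it measures about 88 mm out in the top view, if its front edge is at roughly the height of the drawer body.
- **Dowel:** its top is at (0.457, −0.341, 0.140), which puts the lower end on the pot floor with a lean of roughly 12°. Two pictures taken one after the other showed no movement beyond image noise.
- **Robot:** the gripper is clear of everything, about 10 cm back from the pot and 26 cm up, with wrist forces at noise level. The highest force I read was 4.9 N on the latch, but I only read it at the end of each move.

**Disagreements along the way:**
- **Pot position:** the scene camera put the pot about 6 mm off the top view. I used the top view, which the wrist camera confirmed.
- **Dowel measurement:** my first wrist reading of the dowel was taken before the arm had settled. I repeated it, and the new one agreed with the other cameras to about 1 mm.
- **Move to the pot:** I added up one move wrong and it stopped about 70 mm short, which the next move made up.

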